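Wind a lab jack up with its crank until the beaker meets the pointer

ROBOT

A 6-joint arm with a two-finger parallel gripper is mounted at the origin on the work surface. World frame = base frame: x ahead of the robot, y to its left, z up, the work surface at z = 0. Lengths are in m, angles in rad, forces in N, time in s.
With the tool pointing down it reaches from about 0.325 to 0.775 m from the base axis. Payload 5.5 kg.
Tool frame: the origin (TCP) lies midway between the tips of the shut fingers; the grasp point (between the pads) lies 19 mm behind it; z points along the fingers, y is the direction in which the jaws open and shut (so a half turn about z gives the same grasp; the last joint's range is limited). The gripper opens to 88 mm and grips with 3 to 60 N. Pads are 20 mm wide; open, the fingers measure 115 mm over their backs; the gripper's body (75 mm by 178 mm) begins 61 mm behind the grasp point.
Start: joints at [-1.306, 0.091, 1.231, -0, 1.82, -0.057], TCP at [0.19, -0.569, 0.223] pointing down, gripper open.
Joint ranges: [-2.87, 2.87], [-0.86, 2.18], [0.17, 2.46], [-1.51, 4.65], [0.06, 2.69], [-2.65, 2.65]. Speed limits (rad/s): [2.57, 2.57, 3.01, 3.14, 3.14, 3.14].

INTERFACE

Orientations are given as a unit quaternion [x, y, z, w].
In Python, from rig import * gives the robot as it stands. The module is installed in compiled form; this text tells all that it offers.
- The arm moves only by the tool play_rows, never from a script. Its argument "motion" is a list of rows, each a list of 3 entries, a list of its own where there are three numbers: the shift along the world's x, y, z in cm, then the turn, a rotation vector about the world's x, y, z in rad, then the opening, from -1 (shut) to 1 (fully open), so that 0 is half open. In form: [[[tx, ty, tz], [wx, wy, wz], fingers], ...]. A call has 1 to 8 rows; each row is the pose to reach, as a shift and turn from the pose commanded when the call began; what a row does not reach only later rows make up. A row lasts 1/12 s, in which the tool goes at most 41.7 mm and 7.16 degrees, less where a joint would pass 70% of its speed; a pose out of reach is approached as far as the arm can. A call with a gripper value outside its range is refused whole. The fingers move at their own pace and stop on an object; "newtons" is the grip in N (left out, the last holds). Time passes only in rows, so rows that repeat a pose let the fingers close. It gives the time, the measured TCP pose, the force and the opening at its end, in the units of the state.
- read_state(): the state, without advancing time (a new reading comes with each control period).
- camera(name): name is "side" or "top"; returns a dict with "pixels" (400x640x3 uint8, blue, green, red), "range_z" (400x640 float32, m along the optical axis (not along the pixel's ray), 0 where there is no reading), "intrinsics" (3x3 intrinsics, pixels), "dist_coeffs" ([k1, k2, p1, p2, k3] as OpenCV has them; the pictures are not rectified), "xyz" and "rotation" of the camera in the world. Camera axes: x right, y up, looking along -z (the intrinsics and any distortion apply to the point x, -y, -z); pixel columns grow to the right and rows downward; lengths in m; the calibration is good to about 2 mm. A picture is of the moment at which its call begins.
- close_job(): hands the job in, once; it reports no verdict.
The state is a dict: "time": time; "qpos": joint angles; "qd": joint speeds; "effort": joint torques, N m; "tool_pos": TCP position; "eef_rot": TCP orientation; "wrist_force": force on the tool from outside, world axes, zero at the start; "wrist_torque": the same for the moment, N m; "grip_width": finger opening in m.
Only numpy, scipy, OpenCV 4.12 (cv2) and the standard library are available. Lean on these libraries where they do the work, as an engineer would, in place of code of your own. Each camera call takes 0.05 s, during which the arm holds its last target.

TASK

Fit the loose crank right down onto the square drive shaft of the lab jack and wind the jack up with it until the rim of the steel beaker on the plate is level with the tip of the pointer. Leave the crank on the shaft, and do not touch the beaker, move the pointer, turn the bare shaft with the fingers, or shift anything else on the bench.

Things in the scene. Friction and masses are not known exactly. Their poses are not given: they have to be found in the camera images.
- crank: Loose dark-steel crank lying flat on the bench, grip up. Origin: centre of the underside of its hub; z up; +x along the arm to the grip. Hub: 32 x 32 mm, 34 mm tall, with a square through-hole 19 x 19 mm, sides along x and y. It fits the shaft in any of four quarter turns, with 1.5 mm of play each side and about 12 degrees of turning play each way. Mass about 0.22 kg
- crank_arm (a point): Middle of the bare part of the crank's arm, a place to hold it, near its centre of mass: 34 mm along the crank's +x from the hub's centre and 13 mm above the underside. The arm is 16 mm wide, 14 mm thick (6 to 20 mm above the underside) and bare for 38 mm of its length
- crank_grip (a point): Middle of the crank's black upright grip, on its axis: 66 mm along the crank's +x, 50 mm above the underside. The grip is 23 mm in diameter, from 22 to 76 mm above the underside, and turns freely about its own axis. A 20 mm foot below it reaches down to the level of the underside
- spindle: The jack's upright steel drive shaft, on a round grey gear head (54 mm across, top 85 mm above the bench) on the robot's side. Origin: on its axis, on top of its collar, 90 mm above the bench, where the crank's underside rests when fitted. Above that a 16 x 16 mm square, 36 mm tall, sides along x and y; z up. Turned clockwise from above it lifts the plate 15 mm a turn, stiffly (0.15 N m), and stays where left
- plate (a point): Centre of the top of the jack's 130 x 130 mm aluminium plate, 170 mm from the drive shaft's axis; 75 mm above the bench at the start, right down, and at most 115 mm
- beaker: Plain steel beaker standing loose on the middle of the plate, 70 mm across, 90 mm tall; origin at the centre of its underside, z up. Not to be touched
- beaker_rim (a point): Centre of the beaker's mouth at the height of its rim, 90 mm above the beaker's underside
- pointer_tip (a point): Tip of the thin horizontal steel pointer that reaches from a post beside the plate (260 mm tall, 141 mm from the plate's centre, to its left as seen from the gear head) to about 15 mm from the beaker's side. Its height is the height that the rim must reach, 16 to 34 mm above the rim at the start
- wrench: Steel wrench lying on the bench, 150 mm, bystander
- spatula: Spatula lying on the bench, 170 mm, bystander
- wash_bottle: White plastic bottle, 68 mm across, 170 mm tall, bystander
- jar: Brown glass jar with black lid, 64 mm across, 75 mm tall, bystander
- dishes: Stack of three flat round dishes, 90 mm across, 45 mm tall, bystander
- tube_rack: Grey rack of test tubes, 180 x 60 mm, about 105 mm tall, bystander
- mortar: White ceramic bowl, 84 mm across, 55 mm tall, bystander

How it is judged:
On the way, in this order (a step that is already met when the one before it is completed fails the run):
1. the crank is fitted right down on the drive shaft (z of crank in the frame of spindle between -0.006 and 0.006 m and horizontal distance between crank and spindle below 0.007 m and angle between the z axis of crank and the z axis of spindle, either way round below 0.2 rad), for 0.2 s.
2. the jack has been wound up by half a turn or more (8 mm) with the crank on the shaft (all of step 1 and height (world z) of plate above 0.083 m), for 0.1 s.
At the end, for the whole second after the job is handed in: The beaker's rim is within 4 mm of the height of the pointer tip, the beaker stands upright (within 0.08 rad) on the plate within 25 mm of its middle, the crank is left on the shaft within 6 mm of fully down, 7 mm of the axis and 0.2 rad of upright, and all is at rest (all of step 1 and z of beaker_rim in the frame of pointer_tip between -0.004 and 0.004 m and horizontal distance between beaker and plate below 0.025 m and z of beaker in the frame of plate below 0.004 m and angle between beaker's own z axis and vertical below 0.08 rad and angular speed of spindle below 0.15 rad/s and linear speed of beaker below 0.02 m/s and linear speed of crank below 0.03 m/s); the robot touches nothing.
It fails at once if the beaker is touched (contact force between any of the fingers, the arm and beaker above 1 N).
It fails at once if the pointer is shifted by more than 3 mm (distance of pointer_tip from where it was at the start of the episode above 0.003 m).
It fails at once if the bare shaft is turned with the fingers (contact force between the fingers and spindle above 2 N).
It fails at once if a bystander is shifted by more than 20 mm (distance of any of wrench, spatula, wash_bottle, jar, dishes, tube_rack, mortar from where it was at the start of the episode above 0.02 m).
It also fails if it takes over 72 s, if anything falls off the work surface, if the arm or the gripper's body presses on something with over 40 N, if the wrist force passes 120 N, or if a joint passes its speed limit or range.

## Working session

There is one attempt and no reset: what is moved stays moved. The work goes in short steps, Python scripts to look and compute and a tool call to move; the robot and the scene stay as the last step left them, time stands still between calls to the robot, and variables do not carry over. Pictures are saved under pics/ and viewed, and the job is handed in when it is done.

Besides the shell and the picture viewer there is one more tool, called after "Call:" as name(argument=value, ...), one argument or row to a line, values as JSON. play_rows: Moves the arm, as the interface text tells. Its arguments: {"type":"object","properties":{"motion":{"type":"array"},"newtons":{"type":"number"}},"required":["motion"]}

```bash
mkdir -p pics
cat > h.py <<'E'
from rig import *
import numpy as np, cv2
def snap(n,tag):
    c=camera(n); cv2.imwrite(f'pics/{tag}.png',c['pixels']); np.savez(f'pics/{tag}.npz',**{k:np.array(v) for k,v in c.items()}); return c
def load(tag): return dict(np.load(f'pics/{tag}.npz'))
def px2w(c,u,v,d=None,z=None):
    K=np.array(c['intrinsics']);p=cv2.undistortPoints(np.array([[[u,v]]],float),K,np.array(c['dist_coeffs'],float))[0,0]
    R=np.array(c['rotation']).reshape(-1)
    if R.size==4:
        from scipy.spatial.transform import Rotation as Ro; R=Ro.from_quat(R).as_matrix()
    else: R=R.reshape(3,3)
    ray=R@np.array([p[0],-p[1],-1.]);o=np.array(c['xyz'])
    if z is not None: return o+ray*(z-o[2])/ray[2]
    if d is None: d=c['range_z'][int(round(v)),int(round(u))]
    return o+ray*d
def crop(tag,u0,v0,w,h,s,out):
    i=cv2.imread(f'pics/{tag}.png')[v0:v0+h,u0:u0+w]; cv2.imwrite(f'pics/{out}.png',cv2.resize(i,None,fx=s,fy=s,interpolation=cv2.INTER_CUBIC))
E
python3 - <<'E'
from h import *
print(read_state())
for n in('side','top'):
    c=snap(n,n+'0');print(n,c['xyz'],c['rotation'],c['intrinsics'],c['dist_coeffs'])
E
```

```text
{'time': 0.0, 'qpos': array([-1.30568530e+00,  9.18426268e-02,  1.23184786e+00, -1.07203101e-05,
        1.81980481e+00, -5.67323495e-02]), 'qd': array([ 2.41247998e-05, -8.66478981e-04,  1.01799819e-03,  3.53302561e-05,
       -1.24382187e-03, -1.48487794e-03]), 'effort': array([-1.45655060e-03, -4.46453691e+01, -4.06444716e+01,  6.96288818e-02,
        2.93706462e-02, -1.48315594e-04]), 'tool_pos': array([ 0.18968958, -0.56891894,  0.22153808]), 'eef_rot': array([ 9.87079787e-01,  1.60226681e-01, -1.04106511e-04, -9.45624895e-04]), 'wrist_force': array([-0.09705042,  0.03739789, -0.64917338]), 'wrist_torque': array([ 0.00490006, -0.02466019,  0.00901901]), 'grip_width': 0.08815114282420641}
side [ 0.02966176 -1.14966663  0.88762315] [ 0.48282755 -0.09998714 -0.18912031  0.8491841 ] [[512.90638005   0.         319.88819505]
 [  0.         512.90638005 194.26328429]
 [  0.           0.           1.        ]] [0.00428677 0.         0.         0.         0.        ]
top [0.27534653 0.03580021 1.41053813] [-0.0691945   0.07770334  0.7482378  -0.65522096] [[472.34149693   0.         322.0684396 ]
 [  0.         472.34149693 193.67481354]
 [  0.           0.           1.        ]] [-0.0623701  0.         0.         0.         0.       ]
```

View pics/side0.png

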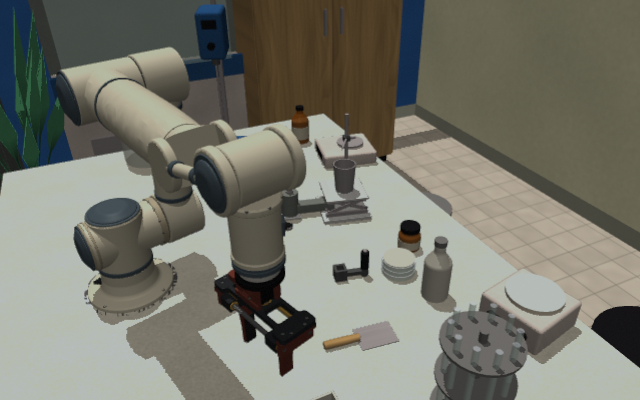

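View pics/top0.png

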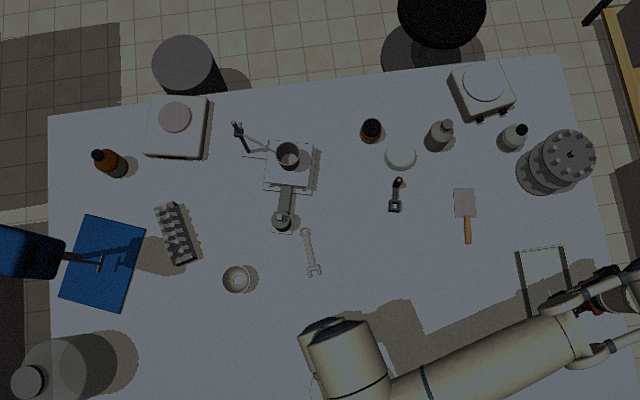

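Side: crank near (350,268), gear head near (290,203), beaker (345,175). Top: crank near (396,195), gear head (283,220), beaker (288,155), pointer post (237,128). I'll enlarge these areas.

Run:
```python
from h import *
crop('top0',220,105,100,75,8,'a');crop('top0',260,165,60,75,8,'b');crop('top0',360,160,80,60,10,'c')
crop('side0',265,100,120,130,5,'d')
crop('side0',320,240,60,50,10,'e')
```

```text
(no output)
```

View pics/a.png

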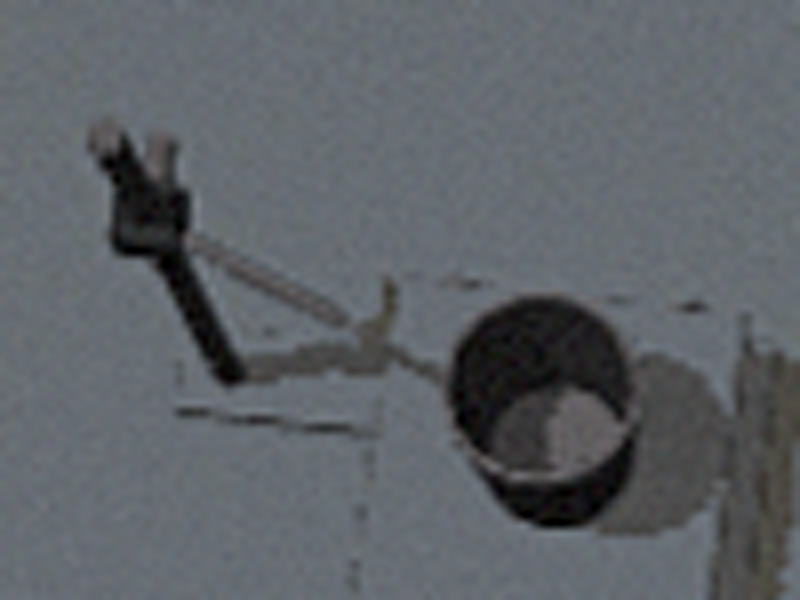

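View pics/b.png

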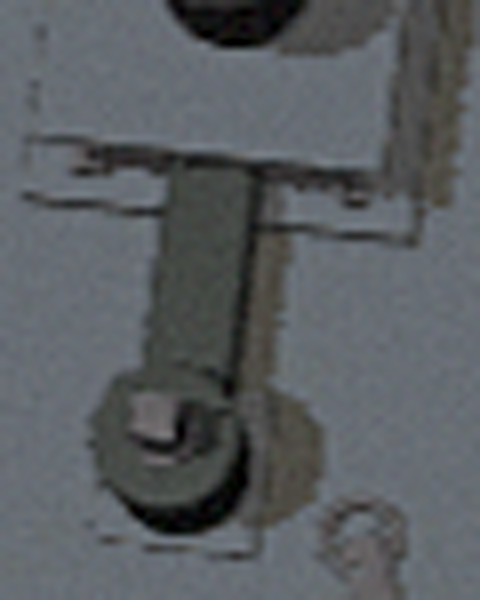

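View pics/c.png

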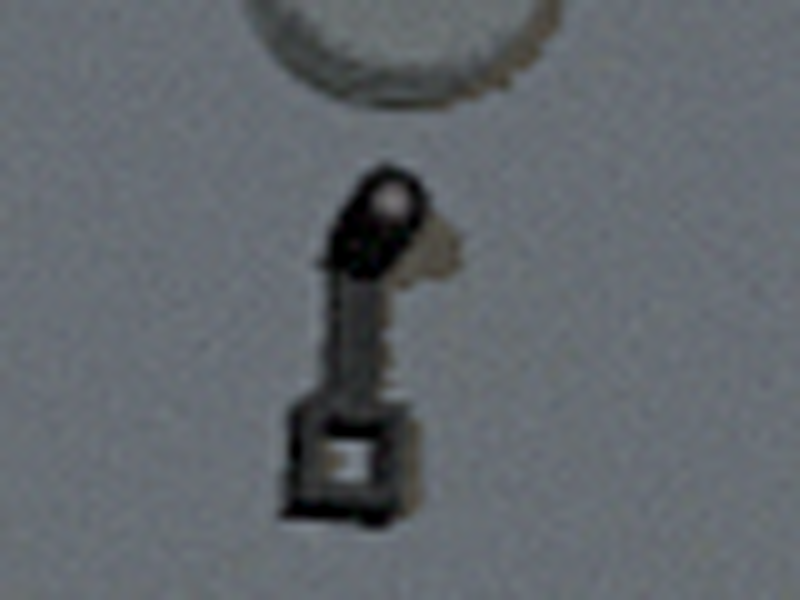

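View pics/d.png

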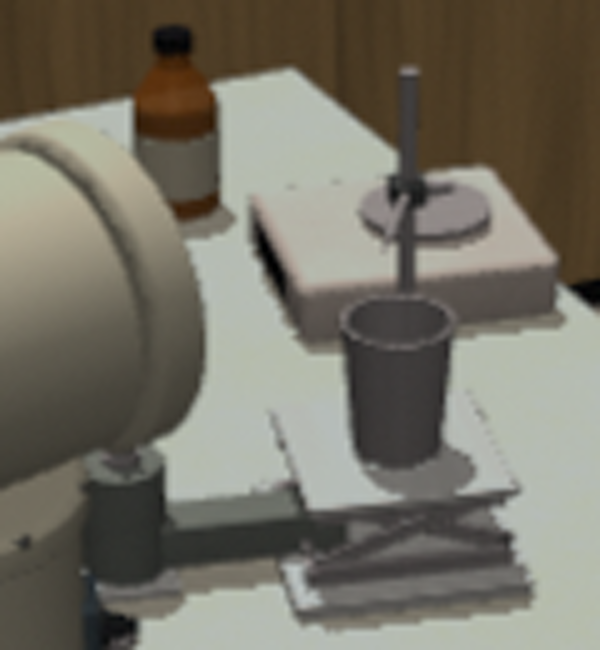

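View pics/e.png

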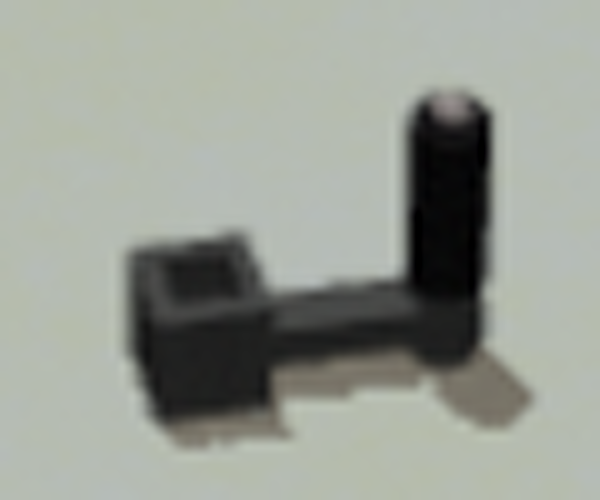

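Run:
```python
from h import *
t=load('top0');s=load('side0')
def q(c,u0,v0,sc,x,y,z,n):
    u=u0+(x+.5)/sc-.5;v=v0+(y+.5)/sc-.5
    print(n,round(u,1),round(v,1),'z-plane',px2w(c,u,v,z=z).round(4),'depth',px2w(c,u,v).round(4))
q(t,360,160,10,350,455,.034,'hub T')
q(t,360,160,10,352,340,.020,'arm T')
q(t,360,160,10,390,200,.076,'grip T')
q(s,320,240,10,205,280,.034,'hub S')
q(s,320,240,10,450,105,.076,'grip S')
q(t,260,165,8,155,415,.126,'spindle top T')
q(t,260,165,8,168,440,.085,'head T')
for x,y in((35,140),(382,180)): q(t,260,165,8,x,y,.075,'plate corner T')
q(t,220,105,8,540,388,.165,'rim T')
q(t,220,105,8,350,322,.19,'ptr T')
q(s,265,100,5,398,325,.165,'rim S')
q(s,265,100,5,388,240,.19,'ptr S')
q(s,265,100,5,407,190,.19,'ptrclamp S')
```

```text
hub T 394.6 205.1 z-plane [ 0.5017 -0.2089  0.034 ] depth [ 0.5073 -0.2149 -0.    ]
arm T 394.8 193.6 z-plane [ 0.5387 -0.2177  0.02  ] depth [ 0.5382 -0.2172  0.0226]
grip T 398.6 179.6 z-plane [ 0.5677 -0.2253  0.076 ] depth [ 0.567  -0.2247  0.0793]
hub S 340.1 267.6 z-plane [ 0.5069 -0.2117  0.034 ] depth [ 0.5113 -0.2031  0.0262]
grip S 364.6 250.1 z-plane [ 0.573  -0.2214  0.076 ] depth [ 0.5697 -0.227   0.0809]
spindle top T 278.9 216.4 z-plane [0.4972 0.1284 0.126 ] depth [0.4972 0.1284 0.1261]
head T 280.6 219.6 z-plane [0.4947 0.1278 0.085 ] depth [0.4894 0.1255 0.1172]
plate corner T 263.9 182.1 z-plane [0.6123 0.1639 0.075 ] depth [0.6276 0.1697 0.0142]
plate corner T 307.3 187.1 z-plane [0.5808 0.0407 0.075 ] depth [0.596  0.0409 0.0084]
rim T 287.1 153.1 z-plane [0.6626 0.0835 0.165 ] depth [0.6907 0.087  0.0745]
ptr T 263.3 144.8 z-plane [0.6865 0.1436 0.19  ] depth [0.6867 0.1437 0.1894]
rim S 344.2 164.6 z-plane [0.6648 0.0773 0.165 ] depth [0.681  0.1086 0.1466]
ptr S 342.2 147.6 z-plane [0.6891 0.1393 0.19  ] depth [0.6885 0.138  0.1907]
ptrclamp S 346.0 137.6 z-plane [0.7337 0.2002 0.19  ] depth [0.7309 0.1948 0.1928]
```

Both cameras agree within about 5 mm: crank hub near (0.504, -0.210), yaw about -12°; shaft (0.497, 0.128); jack axis about -15°. I'll move above the arm of the crank, turning the jaws about -30°.

Call:
play_rows(
  motion=[
    [[3,3,0],[0,0,-0.1],0.5],
    [[7,7,0],[0,0,-0.2],0.2],
    [[11,11,0],[0,0,-0.3],0],
    [[15,15,0],[0,0,-0.4],0],
    [[19,19,0],[0,0,-0.5],0],
    [[23,23,0],[0,0,-0.52],0],
    [[27,27,-2],[0,0,-0.52],0],
    [[31,31,-4],[0,0,-0.52],0],
  ],
  newtons=30,
)

```text
time: 0.77
tool_pos: [0.4257, -0.333, 0.2077]
eef_rot: [0.995, -0.099, 0.001, 0.001]
wrist_force: [1.2, 0.1, 0.5]
grip_width: 0.044
```

Call:
play_rows(
  motion=[
    [[3,3,-2],[0,0,0],0],
    [[3.7,4.2,-5],[0,0,0],0],
    [[3.7,4.2,-7],[0,0,0],0],
    [[3.7,4.2,-7],[0,0,0],0],
    [[3.7,4.2,-7],[0,0,0],0],
  ],
)

```text
time: 1.18
tool_pos: [0.4607, -0.292, 0.1357]
eef_rot: [0.995, -0.099, -0.002, -0.001]
wrist_force: [0.3, 0.5, 0.6]
grip_width: 0.0443
```

Run:
```python
from h import *
from scipy.spatial.transform import Rotation as Ro
s=read_state();print(s['time'],s['tool_pos'],Ro.from_quat(s['eef_rot']).as_matrix()[:,:2].round(3),s['wrist_force'],s['grip_width'])
snap('side','s1');snap('top','t1')
crop('s1',250,150,160,150,5,'s1c');crop('t1',340,130,120,100,6,'t1c')
```

```text
1.1833 [ 0.46070244 -0.29197104  0.13574144] [[ 0.981 -0.196]
 [-0.196 -0.981]
 [-0.003 -0.001]] [0.32339051 0.49436865 0.59185926] 0.04433777807551127
```

View pics/s1c.png

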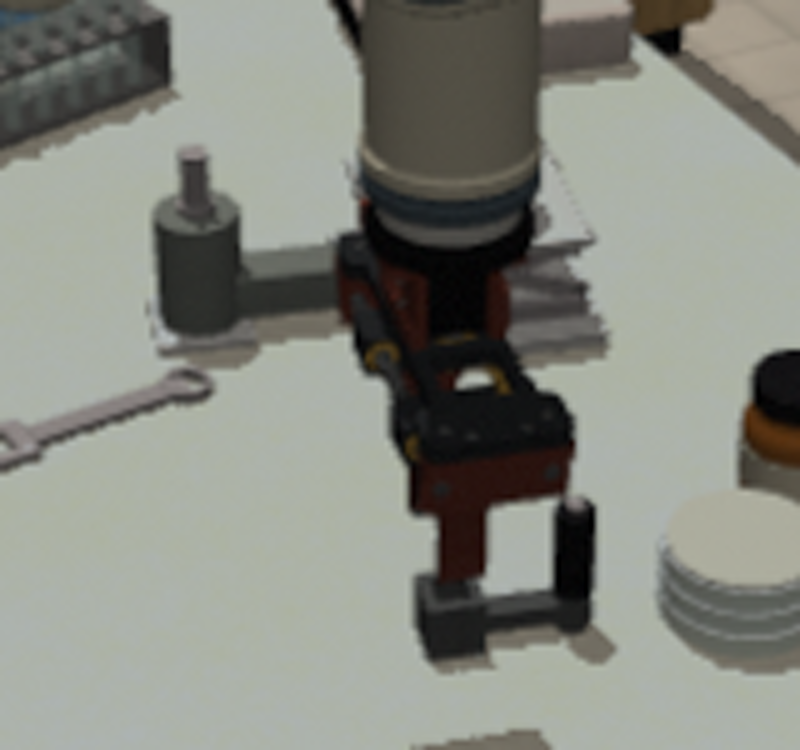

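View pics/t1.png

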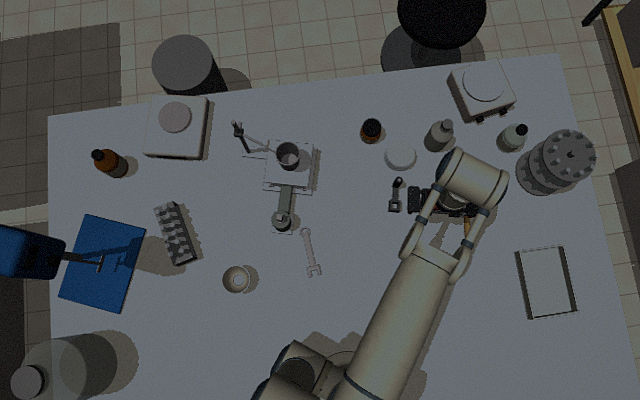

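Side view: the gripper is short of the crank, which stands clear at crop (500,620); the row speed limit cut the move. Continuing to above it.

Call:
play_rows(
  motion=[
    [[2.5,2.5,0],[0,0,0],0],
    [[5,5,0],[0,0,0],0],
    [[7.6,7.5,0],[0,0,0],0],
    [[7.6,7.5,-2],[0,0,0],0],
    [[7.6,7.5,-4],[0,0,0],0],
    [[7.6,7.5,-4],[0,0,0],0],
  ],
)

```text
time: 1.78
tool_pos: [0.5365, -0.2175, 0.0949]
eef_rot: [0.995, -0.099, -0.002, -0.001]
wrist_force: [-1.1, -0.0, -0.9]
grip_width: 0.0442
```

Run:
```python
from h import *
s=read_state();print(s['time'],s['tool_pos'],s['wrist_force'],s['grip_width'])
snap('side','s2')
crop('s2',280,190,120,110,6,'s2c')
```

```text
1.7833 [ 0.53654307 -0.21749888  0.0949199 ] [-1.05595307 -0.00501195 -0.85505879] 0.0441929952589062
```

View pics/s2c.png

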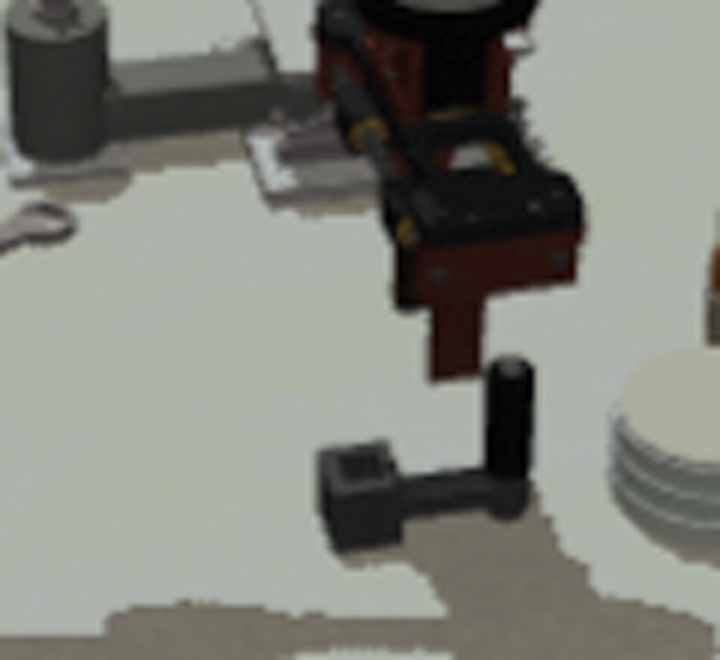

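Run:
```python
from h import *
s=load('s2')
for x,y in((432,380),(480,375)):
    u=280+x/6;v=190+y/6;print(px2w(s,u,v,z=.095).round(4),px2w(s,u,v-1).round(4))
for x,y in((360,466),):
    u=280+x/6;v=190+y/6;print('hub',px2w(s,u,v,z=.034).round(4))
for x,y in((512,365),):
    u=280+x/6;v=190+y/6;print('grip',px2w(s,u,v,z=.076).round(4))
```

```text
[ 0.5252 -0.2414  0.095 ] [ 0.5236 -0.2443  0.1006]
[ 0.545  -0.2471  0.095 ] [ 0.5588 -0.2227  0.0768]
hub [ 0.5066 -0.2121  0.034 ]
grip [ 0.5732 -0.2252  0.076 ]
```

Call:
play_rows(
  motion=[
    [[0,0,-2.5],[0,0,0],0],
    [[0,0,-5],[0,0,0],0],
    [[0,0,-7],[0,0,0],0],
    [[0,0,-8.5],[0,0,0],0],
    [[0,0,-8.9],[0,0,0],0],
    [[0,0,-8.9],[0,0,0],0],
  ],
)

```text
time: 2.33
tool_pos: [0.5373, -0.2185, 0.0089]
eef_rot: [0.995, -0.1, 0.0, 0.0]
wrist_force: [-0.1, 0.1, -0.2]
grip_width: 0.0439
```

Call:
play_rows(
  motion=[
    [[0,0,0],[0,0,0],-0.6],
    [[0,0,0],[0,0,0],-1],
    [[0,0,0],[0,0,0],-1],
    [[0,0,0],[0,0,0],-1],
    [[0,0,0],[0,0,0],-1],
  ],
  newtons=40,
)

```text
time: 2.75
tool_pos: [0.538, -0.2182, 0.0093]
eef_rot: [0.995, -0.099, 0.001, 0.001]
wrist_force: [-0.9, -1.5, 3.5]
grip_width: 0.0154
```

Gripped at 15.4 mm (arm is 16), but a bit high; reopening to go 4 mm lower.

Call:
play_rows(
  motion=[
    [[0,0,0],[0,0,0],-0.3],
    [[0,0,0],[0,0,0],-0.3],
    [[0,0,-0.4],[0,0,0],-0.3],
    [[0,0,-0.4],[0,0,0],-0.3],
    [[0,0,-0.4],[0,0,0],-1],
    [[0,0,-0.4],[0,0,0],-1],
    [[0,0,-0.4],[0,0,0],-1],
    [[0,0,-0.4],[0,0,0],-1],
  ],
  newtons=50,
)

```text
time: 3.42
tool_pos: [0.5373, -0.2176, 0.0039]
eef_rot: [0.995, -0.099, -0.0, -0.0]
wrist_force: [-0.9, 0.1, -0.9]
grip_width: 0.0158
```

Call:
play_rows(
  motion=[
    [[0,0,1],[0,0,0],-1],
    [[0,0,3],[0,0,0],-1],
    [[0,0,6],[0,0,0],-1],
    [[0,0,9],[0,0,0],-1],
    [[0,0,12],[0,0,0],-1],
    [[0,0,15],[0,0,0],-1],
    [[0,0,17],[0,0,0],-1],
    [[0,0,17],[0,0,0],-1],
  ],
)

```text
time: 4.08
tool_pos: [0.5391, -0.2184, 0.1808]
eef_rot: [0.995, -0.099, 0.005, 0.002]
wrist_force: [0.1, -0.2, -2.1]
grip_width: 0.0157
```

Run:
```python
from h import *
s=read_state();print(s['time'],s['tool_pos'],s['eef_rot'],s['wrist_force'],s['grip_width'])
snap('side','s3');snap('top','t3')
crop('s3',280,130,120,110,6,'s3c')
crop('t3',350,140,100,75,8,'t3c')
```

```text
4.0833 [ 0.53913433 -0.21839327  0.18079202] [ 0.99508208 -0.09893809  0.00451412  0.0015894 ] [ 0.11024387 -0.21413162 -2.08624504] 0.01573347646642227
```

View pics/s3c.png

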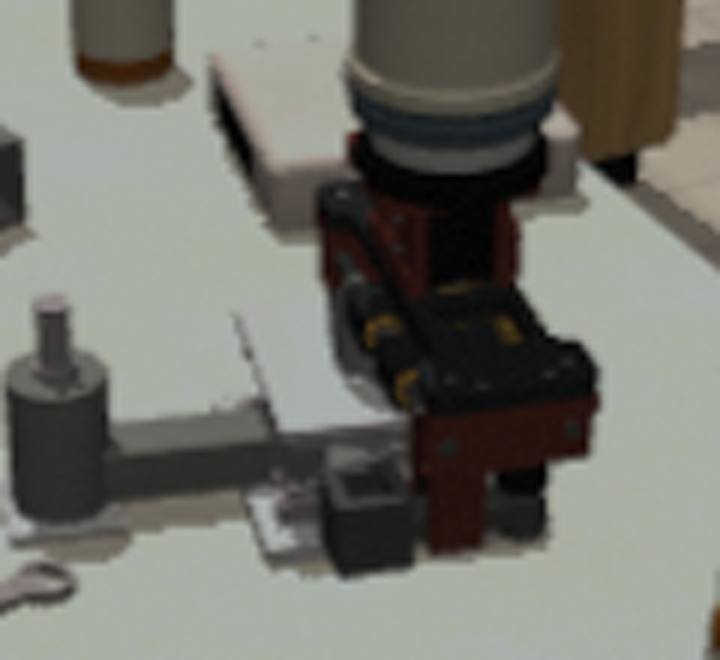

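View pics/t3c.png

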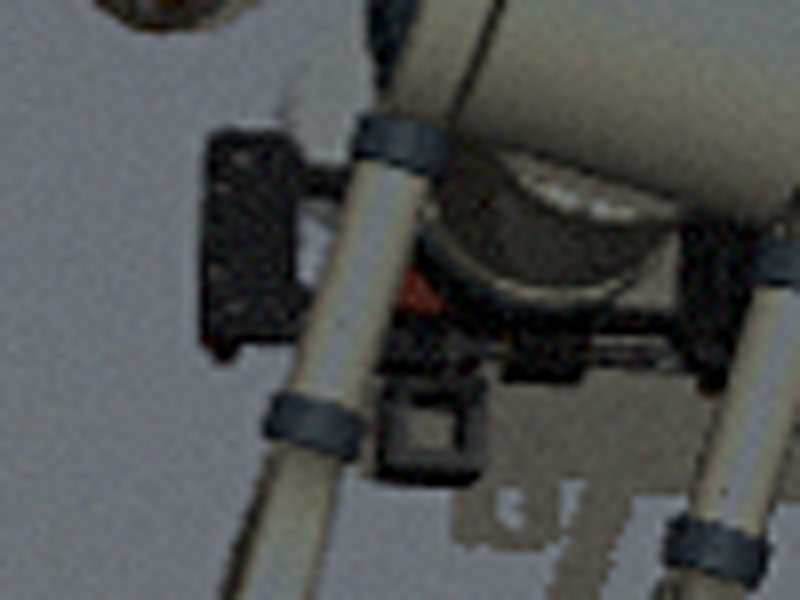

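Crank held level: hub hole visible at side crop (370,480) and top crop (430,430); shaft top at side crop (52,302).

Run:
```python
from h import *
t=load('t3');s=load('s3')
crop('s3',278,170,26,30,20,'sh')
tp=np.array([.5391,-.2184])
for x,y in ((378,378),(488,378),(478,480),(376,470),(430,430)):
    p=px2w(t,350+(x+.5)/8-.5,140+(y+.5)/8-.5,z=.2108);print(p.round(4),(p[:2]-tp).round(4))
p=px2w(s,280+370/6,130+482/6,z=.2108);print('S hub',p.round(4))
p=px2w(s,280+52/6,130+302/6,z=.126);print('S shaft',p.round(4))
# shaft top pts in top depth
for v in range(211,222):
  print(v,[ (round(float(px2w(load('top0'),u,v)[2])*1000)) for u in range(272,290)])
```

```text
[ 0.5196 -0.1912  0.2108] [-0.0195  0.0272]
[ 0.5148 -0.2269  0.2108] [-0.0243 -0.0085]
[ 0.4818 -0.2179  0.2108] [-0.0573  0.0005]
[ 0.4895 -0.1855  0.2108] [-0.0496  0.0329]
[ 0.5002 -0.2052  0.2108] [-0.0389  0.0132]
S hub [ 0.5099 -0.2117  0.2108]
S shaft [0.5013 0.126  0.126 ]
211 [1, 1, 0, 2, 79, 84, 79, 78, 83, 83, 84, 81, 84, 81, 36, 42, 38, 32]
212 [0, 2, 5, 87, 86, 86, 84, 92, 84, 81, 82, 83, 87, 82, 84, 42, 40, 27]
213 [1, 2, 83, 86, 82, 80, 79, 89, 83, 85, 85, 81, 82, 86, 83, 84, 39, 24]
214 [-3, 88, 89, 81, 79, 126, 124, 122, 126, 125, 124, 85, 82, 79, 91, 82, 80, 21]
215 [-2, 85, 86, 84, 84, 125, 123, 123, 122, 125, 128, 82, 85, 84, 81, 85, 87, 85]
216 [1411, 83, 86, 81, 84, 123, 126, 126, 126, 125, 126, 99, 83, 81, 82, 82, 88, 80]
217 [85, 81, 84, 88, 85, 126, 127, 122, 127, 126, 123, 95, 90, 85, 83, 83, 84, 82]
218 [81, 88, 81, 83, 126, 126, 126, 121, 126, 126, 120, 96, 92, 82, 89, 89, 84, 86]
219 [84, 86, 83, 82, 79, 124, 130, 124, 126, 121, 114, 85, 90, 87, 78, 81, 81, 82]
220 [82, 92, 83, 85, 83, 108, 104, 114, 115, 117, 111, 90, 94, 89, 86, 81, 79, 85]
221 [77, 83, 86, 83, 86, 86, 90, 85, 92, 96, 96, 90, 87, 85, 85, 84, 82, 85]
```

View pics/sh.png

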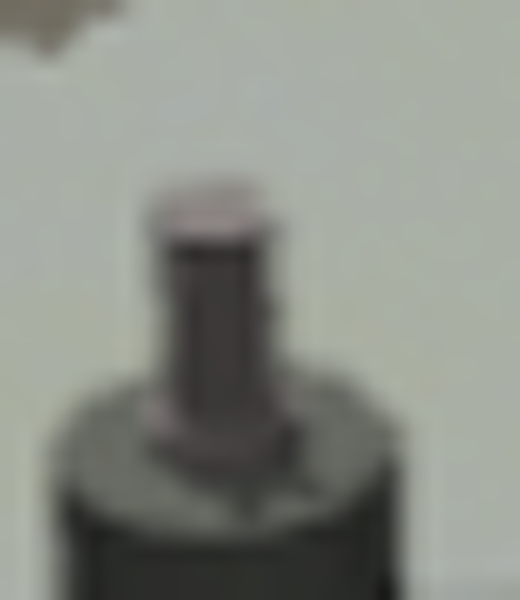

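Call:
play_rows(
  motion=[
    [[0,2,0],[0,0,-0.02],-1],
    [[0,5,0],[0,0,-0.04],-1],
    [[-0.2,8,0],[0,0,-0.06],-1],
    [[-0.4,11,0],[0,0,-0.06],-1],
    [[-0.5,14,0],[0,0,-0.06],-1],
    [[-0.6,17,0],[0,0,-0.06],-1],
    [[-0.7,20,0],[0,0,-0.06],-1],
    [[-0.7,23,0],[0,0,-0.06],-1],
  ],
)

```text
time: 4.85
tool_pos: [0.5289, 0.0138, 0.1708]
eef_rot: [0.992, -0.129, -0.002, 0.0]
wrist_force: [1.1, 0.3, -3.1]
grip_width: 0.0157
```

Call:
play_rows(
  motion=[
    [[0,3,0],[0,0,0],-1],
    [[0,6,0],[0,0,0],-1],
    [[0,8.5,0],[0,0,0],-1],
    [[0,10,0],[0,0,0],-1],
    [[0,10.6,0],[0,0,0],-1],
    [[0,10.6,0],[0,0,0],-1],
    [[0,10.6,0],[0,0,0],-1],
    [[0,10.6,0],[0,0,0],-1],
  ],
)

```text
time: 5.52
tool_pos: [0.5302, 0.1173, 0.1732]
eef_rot: [0.992, -0.129, -0.001, 0.0]
wrist_force: [0.4, -0.4, -3.1]
grip_width: 0.0156
```

Run:
```python
from h import *
s=read_state();print(s['time'],s['tool_pos'],s['eef_rot'],s['wrist_force'],s['grip_width'])
snap('side','s4');snap('top','t4')
crop('s4',250,130,100,90,8,'s4c')
crop('t4',240,170,80,70,8,'t4c')
```

```text
5.5167 [0.53018435 0.1172988  0.17315459] [ 9.91607886e-01 -1.29279431e-01 -6.49320653e-04  4.54930410e-04] [ 0.35981998 -0.41643291 -3.05365765] 0.015597081508840342
```

View pics/s4c.png

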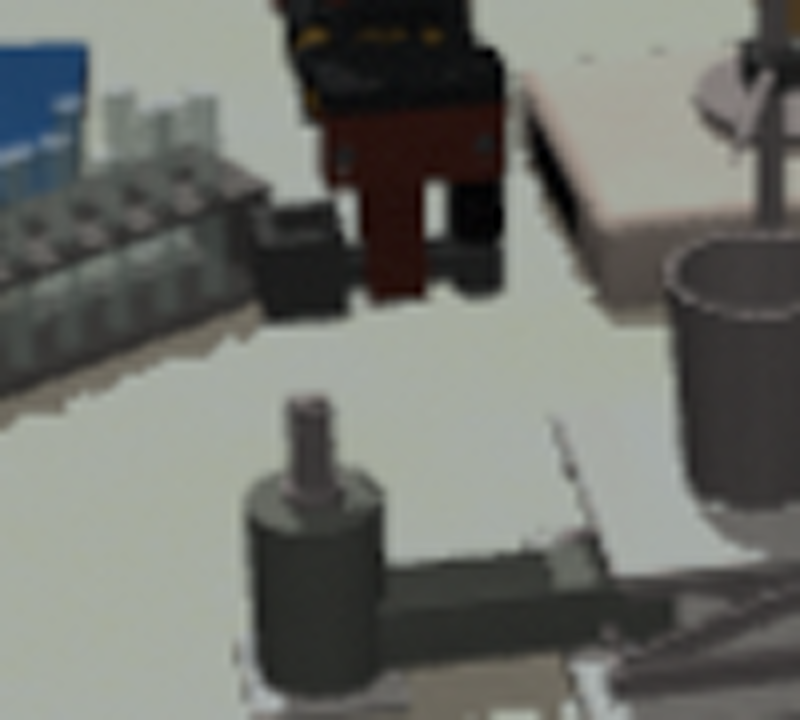

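View pics/t4c.png

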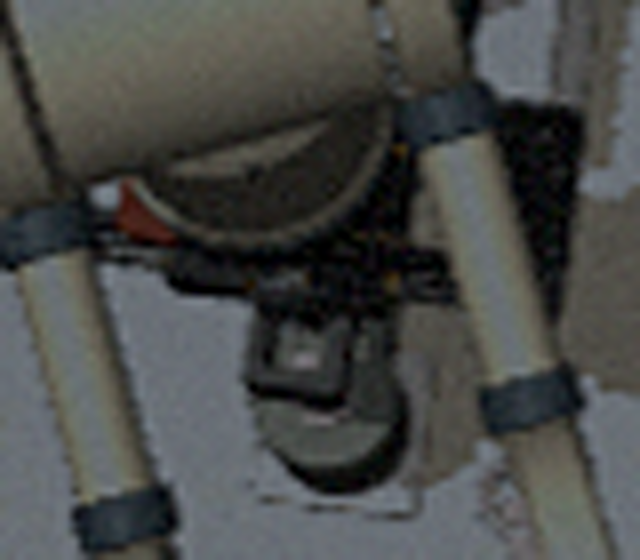

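```bash
cat >> h.py <<'E'
from scipy.spatial.transform import Rotation as Ro
def w2px(c,P):
    R=Ro.from_quat(np.array(c['rotation'])).as_matrix()
    Pc=(np.array(P,float)-np.array(c['xyz']))@R; Pc=Pc*[1,-1,-1]
    return cv2.projectPoints(Pc,np.zeros(3),np.zeros(3),np.array(c['intrinsics']),np.array(c['dist_coeffs'],float))[0][:,0]
def box(x,y,yaw,h,z0,z1):
    a=np.radians(yaw);pts=[]
    for z in(z0,z1):
        for sx,sy in((1,1),(-1,1),(-1,-1),(1,-1)):
            pts.append([x+h*(sx*np.cos(a)-sy*np.sin(a)),y+h*(sx*np.sin(a)+sy*np.cos(a)),z])
    return pts
def draw(img,c,pts,u0,v0,s,col):
    p=((w2px(c,pts)-[u0,v0]+.5)*s-.5).astype(int)
    for i in range(4):
        for a,b in((i,(i+1)%4),(4+i,4+(i+1)%4),(i,4+i)): cv2.line(img,tuple(map(int,p[a])),tuple(map(int,p[b])),col,1,cv2.LINE_AA)
def ov(tag,u0,v0,w,h,s,boxes,out):
    c=load(tag);i=cv2.imread(f'pics/{tag}.png')[v0:v0+h,u0:u0+w];i=cv2.resize(i,None,fx=s,fy=s,interpolation=cv2.INTER_CUBIC)
    i=np.clip(i.astype(float)*1.6,0,255).astype(np.uint8) if tag[0]=='t' else i
    for b,col in boxes: draw(i,c,box(*b),u0,v0,s,col)
    cv2.imwrite(f'pics/{out}.png',i)
E
python3 - <<'E'
from h import *
hx,hy=.5302-.0345,.1173+.009
G=(0,255,0);Y=(0,255,255);C=(255,255,0)
for dx,dy,tag,r in((.005,0,'s4',(275,145,30,55,10)),(0,0,'t4',(262,200,40,40,15))):
    ov(tag,*r,[((hx+dx,hy+dy,-15,.016,.169,.203),G),((.4968+dx,.1265+dy,-15,.008,.090,.126),Y)],tag+'o')
ov('t0' if 0 else 'top0',262,200,40,40,15,[((.4968,.1265,-15,.008,.090,.126),Y)],'top0o')
E
```

```text
(no output)
```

View pics/s4o.png

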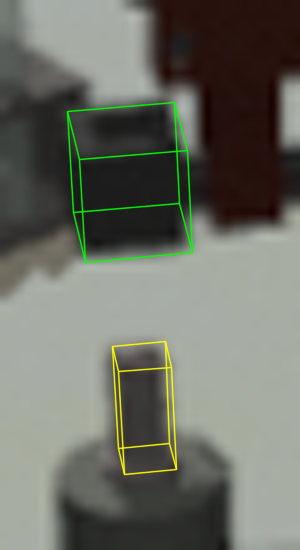

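View pics/t4o.png

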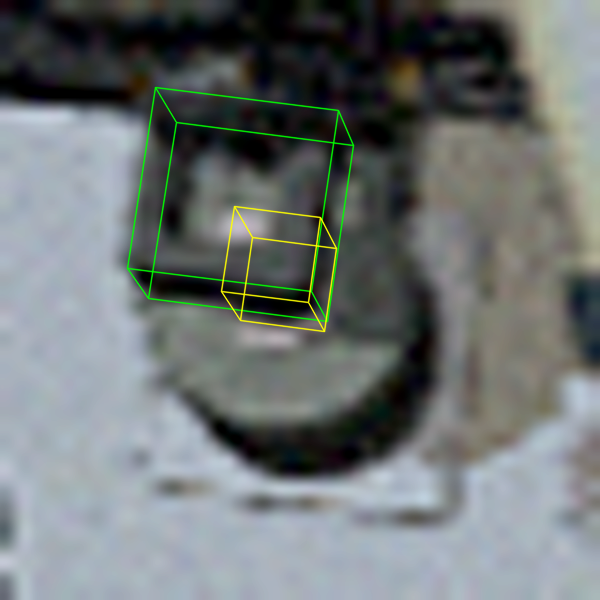

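View pics/top0o.png

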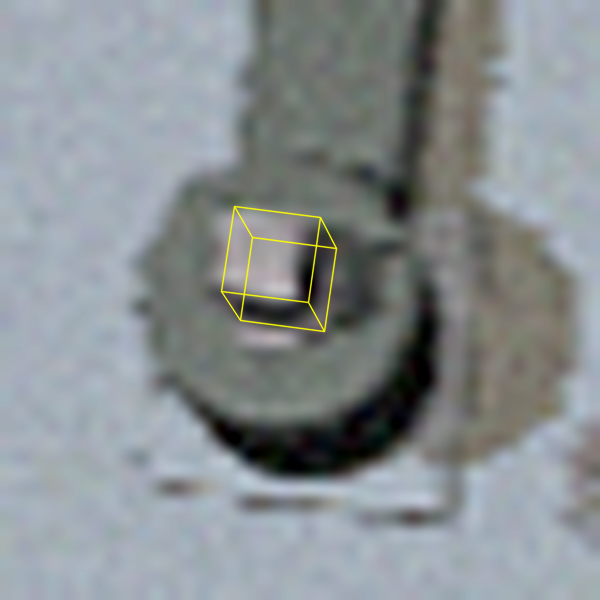

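Call:
play_rows(
  motion=[
    [[0.15,0,-1],[0,0,0],-1],
    [[0.15,0,-2],[0,0,0],-1],
    [[0.15,0,-3],[0,0,0],-1],
    [[0.15,0,-3.8],[0,0,0],-1],
    [[0.15,0,-3.8],[0,0,0],-1],
    [[0.15,0,-3.8],[0,0,0],-1],
  ],
)

```text
time: 6.12
tool_pos: [0.5313, 0.1183, 0.1348]
eef_rot: [0.992, -0.129, -0.001, 0.0]
wrist_force: [0.9, -0.4, -2.2]
grip_width: 0.0156
```

```bash
python3 - <<'E'
from h import *
s=read_state();tp=s['tool_pos'];print(s['time'],tp,s['wrist_force'])
snap('side','s5');snap('top','t5')
hx,hy=tp[0]-.0345,tp[1]+.009;zu=tp[2]-.004
G=(0,255,0);Y=(0,255,255)
for dx,dy,tag,r in((.0036,0,'s5',(275,150,30,50,14)),(0,0,'t5',(265,200,30,30,24))):
    ov(tag,*r,[],tag+'n')
    ov(tag,*r,[((hx+dx,hy+dy,-15,.016,zu+.033,zu+.034),G),((hx+dx,hy+dy,-15,.0095,zu,zu+.034),G),((.4968+dx,.1265+dy,-15,.008,.090,.126),Y)],tag+'o')
E
cd pics; python3 -c "
import cv2,numpy as np
for t in('s5','t5'):
  cv2.imwrite(t+'j.png',cv2.resize(np.hstack([cv2.imread(t+'n.png'),cv2.imread(t+'o.png')]),(800,None) if 0 else None,fx=(.95 if t=='s5' else .555),fy=(.85 if t=='s5' else .555)))"
```

```text
6.1167 [0.53130345 0.11827524 0.13483446] [ 0.91127382 -0.40581559 -2.2316383 ]
```

View pics/s5j.png

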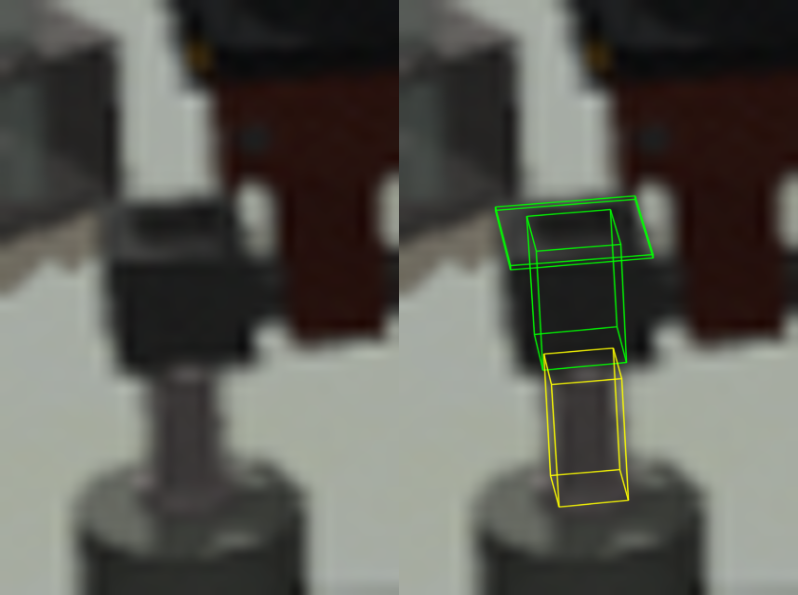

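View pics/t5j.png

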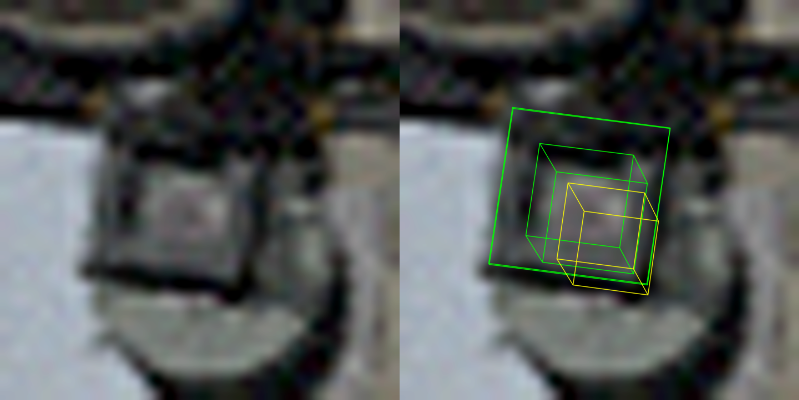

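Hub and shaft agree to about 1 mm in both views (shaft seen through the hole in the top view). Descending gently with a 0.5 mm correction.

Call:
play_rows(
  motion=[
    [[0.05,-0.05,-0.3],[0,0,0],-1],
    [[0.05,-0.05,-0.7],[0,0,0],-1],
    [[0.05,-0.05,-1.1],[0,0,0],-1],
    [[0.05,-0.05,-1.5],[0,0,0],-1],
    [[0.05,-0.05,-1.5],[0,0,0],-1],
  ],
)

```text
time: 6.63
tool_pos: [0.5318, 0.1178, 0.1196]
eef_rot: [0.992, -0.129, -0.001, 0.0]
wrist_force: [0.3, 0.0, -3.2]
grip_width: 0.0157
```

It's 10 mm onto the shaft with no contact force. Continuing.

Call:
play_rows(
  motion=[
    [[0,0,-0.5],[0,0,0],-1],
    [[0,0,-1],[0,0,0],-1],
    [[0,0,-1.5],[0,0,0],-1],
    [[0,0,-2],[0,0,0],-1],
    [[0,0,-2.4],[0,0,0],-1],
    [[0,0,-2.4],[0,0,0],-1],
  ],
)

```text
time: 7.13
tool_pos: [0.5318, 0.1178, 0.0956]
eef_rot: [0.992, -0.129, -0.001, 0.0]
wrist_force: [-0.1, -0.1, -2.7]
grip_width: 0.0157
```

Call:
play_rows(
  motion=[
    [[0,0,0],[0,0,0],-0.4],
    [[0,0,0],[0,0,0],-0.4],
    [[0,0,1],[0,0,0],-0.4],
    [[0,0,3],[0,0,0],-0.4],
    [[0,0,5.5],[0,0,0],-0.3],
    [[0,0,8],[0,0,0],-0.1],
    [[0.5,0,8.5],[0,0,0],0],
    [[0.5,0,8.5],[0,0,0],0],
  ],
)

```text
time: 7.8
tool_pos: [0.5393, 0.1181, 0.1859]
eef_rot: [0.992, -0.129, 0.003, -0.001]
wrist_force: [0.9, 0.9, 0.1]
grip_width: 0.0432
```

Run:
```python
from h import *
s=read_state();print(s['time'],s['tool_pos'],s['wrist_force'],s['grip_width'])
snap('side','s6')
crop('s6',265,100,120,120,6,'s6c')
```

```text
7.8 [0.53930123 0.11810139 0.18591843] [0.85767174 0.91633797 0.1280969 ] 0.043212568266758
```

View pics/s6c.png

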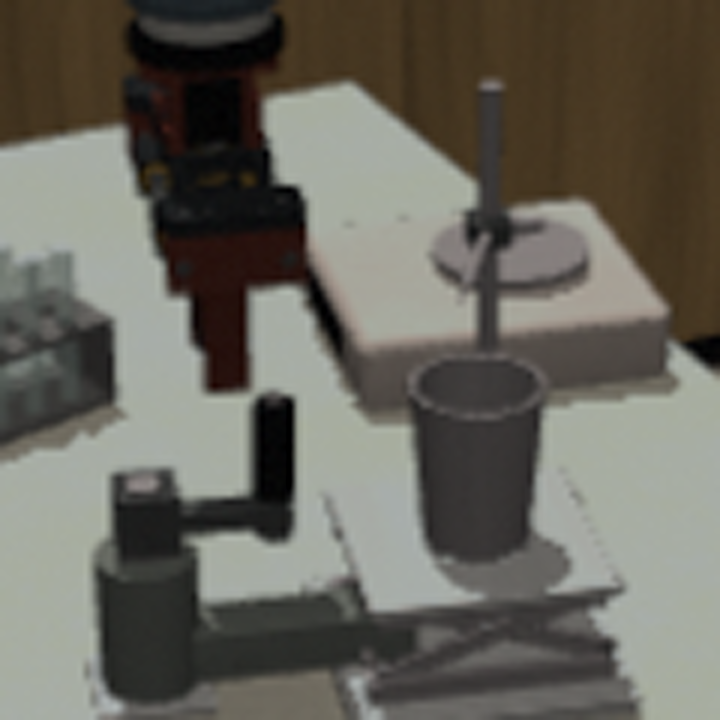

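Crank is seated (shaft tip shows in the hub at crop (142,485)), and the arm is clear. Measuring pointer height now.

Run:
```python
from h import *
s=load('s6');t=load('top0');s0=load('side0')
ov('s6',330,125,40,40,15,[],'pt_s'); ov('top0',240,125,45,40,15,[],'pt_t')
for v in range(139,152):
  print(v,[(int(round(1000*px2w(s,u,v)[2]))) for u in range(338,352)])
print()
for v in range(132,150):
  print(v,[(int(round(1000*px2w(t,u,v)[2]))) for u in range(242,268)])
```

```text
139 [62, 65, 63, 62, 184, 188, 190, 189, 188, 186, 186, 187, 61, 64]
140 [62, 64, 62, 67, 62, 184, 191, 188, 182, 185, 185, 182, 61, 63]
141 [58, 61, 64, 61, 62, 184, 187, 189, 181, 179, 181, 184, 62, 57]
142 [56, 59, 66, 62, 63, 189, 189, 171, 174, 175, 64, 63, 63, 65]
143 [58, 61, 63, 58, 64, 190, 190, 170, 171, 171, 65, 62, 65, 64]
144 [61, 62, 64, 62, 60, 190, 186, 166, 165, 166, 65, 59, 61, 60]
145 [56, 62, 60, 63, 189, 187, 162, 166, 164, 159, 62, 57, 65, 63]
146 [52, 52, 58, 63, 192, 189, 157, 161, 158, 158, 60, 63, 66, 61]
147 [48, 50, 51, 49, 186, 187, 152, 156, 156, 154, 66, 64, 62, 58]
148 [51, 51, 49, 57, 189, 52, 150, 152, 153, 150, 52, 53, 51, 49]
149 [51, 54, 51, 186, 50, 51, 144, 150, 148, 147, 53, 55, 52, 55]
150 [52, 52, 49, 187, 49, 50, 144, 147, 143, 142, 54, 51, 52, 53]
151 [51, 50, 50, 52, 49, 51, 140, 143, 144, 137, 48, 50, 52, 52]

132 [190, 183, -5, -4, -8, 3, 0, -3, -5, 6, -3, -1, 0, 3, -4, 2, -3, -2, -4, 2, 1, -1, -1, 2, -1, -2]
133 [186, 186, -1, -5, -4, -1, -2, 5, -3, 3, 0, 1, 1, 0, -3, -3, -3, 2, -9, 1, -3, 0, -1, 5, 1, -2]
134 [188, 185, 192, 183, 1, -1
[... 937 characters left out ...]
-2, 0]
143 [99, 105, 105, 97, 96, 3, -2, 2, -7, 1, 0, 0, 0, -5, -1, -2, 185, 183, 184, 185, 189, 0, -1, -5, -3, 0]
144 [1, 92, 98, 96, 90, 79, 1, -1, -2, 4, -4, 5, 2, -6, -1, -1, -3, 4, 182, 188, 190, -4, 5, 0, -2, 4]
145 [-3, -4, 85, 91, 79, 73, -3, -5, -4, 1, 3, 0, -4, 4, -1, 5, -5, -4, -7, -3, 184, 189, 185, -3, 0, -2]
146 [-1, 8, 75, 75, 70, 66, 57, 4, 6, 0, -2, -6, 2, -2, 1, 2, -4, -2, 0, 0, -5, 3, -3, 184, 188, -6]
147 [0, 2, 9, 64, 63, 60, 54, 7, 6, 7, 4, 4, 7, 7, 9, 3, 6, 4, -7, -4, -1, 1, -4, -4, 1, 186]
148 [-2, 6, 6, 57, 55, 54, 50, 36, 8, 4, 5, 5, 5, 6, 5, 4, 6, 5, 3, 2, 8, 6, 10, 8, 5, 7]
149 [-2, 9, 0, 9, 45, 42, 38, 26, 12, 4, 10, 5, 11, 3, 4, 4, 6, 4, 5, 4, 7, 5, 2, 7, 11, 4]
```

View pics/pt_s.png

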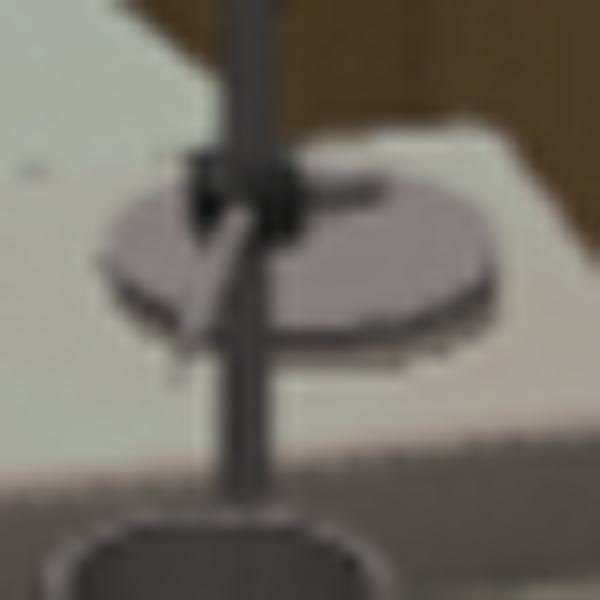

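View pics/pt_t.png

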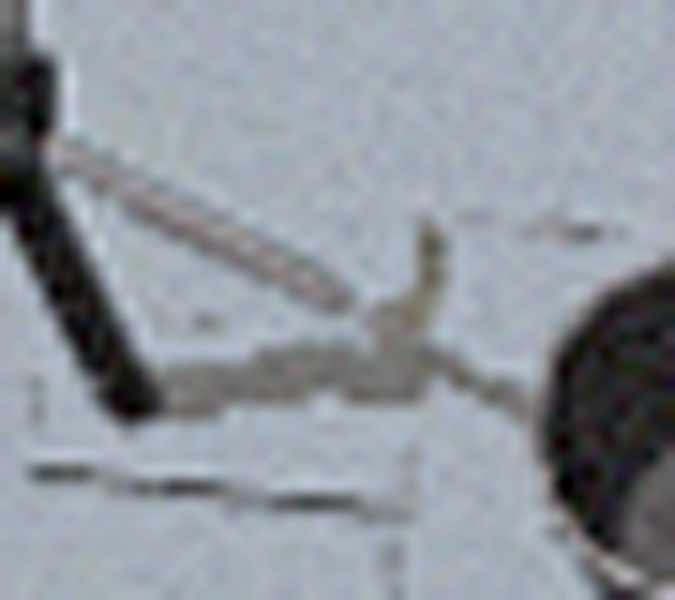

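Run:
```python
from h import *
s=load('s6')
print(px2w(s,265+275/6,100+400/6,z=.166),px2w(s,265+143/6,100+484/6,z=.126), read_state()['tool_pos'])
for n,p in(('plate',(265+390/6,100+520/6)),('plate2',(265+560/6,100+520/6)),('bench',(265+250/6,100+340/6))): 
    u,v=map(int,p);print(n,np.mean([px2w(s,a,b)[2] for a in range(u-1,u+2) for b in range(v-1,v+2)]))
```

```text
[0.56772037 0.10781644 0.166     ] [0.50099674 0.12385482 0.126     ] [0.53828975 0.11797549 0.18344399]
plate 0.07577330316931113
plate2 0.07453819214385873
bench 0.07350574886833572
```

Call:
play_rows(
  motion=[
    [[1.5,-0.4,0],[0,0,0],0],
    [[2.5,-0.75,0],[0,0,0],0],
    [[2.5,-0.75,0],[0,0,0],0],
    [[2.5,-0.75,-2],[0,0,0],0],
    [[2.5,-0.75,-4],[0,0,0],0],
    [[2.5,-0.75,-5.7],[0,0,0],0],
    [[2.5,-0.75,-5.7],[0,0,0],0],
    [[2.5,-0.75,-5.7],[0,0,0],0],
  ],
)

```text
time: 8.52
tool_pos: [0.5612, 0.1103, 0.1233]
eef_rot: [0.992, -0.129, -0.002, 0.0]
wrist_force: [-0.7, -0.8, 1.1]
grip_width: 0.0441
```

Call:
play_rows(
  motion=[
    [[0,0,0],[0,0,0],-0.4],
    [[0,0,0],[0,0,0],-1],
    [[0,0,0],[0,0,0],-1],
    [[0,0,0],[0,0,0],-1],
    [[0,0,0],[0,0,0],-1],
  ],
  newtons=15,
)

```text
time: 8.93
tool_pos: [0.5629, 0.1105, 0.1262]
eef_rot: [0.992, -0.129, 0.001, -0.0]
wrist_force: [0.9, 0.0, 2.2]
grip_width: 0.0223
```

Run:
```python
from h import *
s=read_state();print(s['time'],s['tool_pos'],s['wrist_force'],s['grip_width'])
snap('side','s7');crop('s7',265,100,120,120,6,'s7c')
```

```text
8.9333 [0.56293208 0.11050402 0.1261718 ] [0.90328576 0.03444535 2.18134874] 0.02233733596116201
```

View pics/s7c.png

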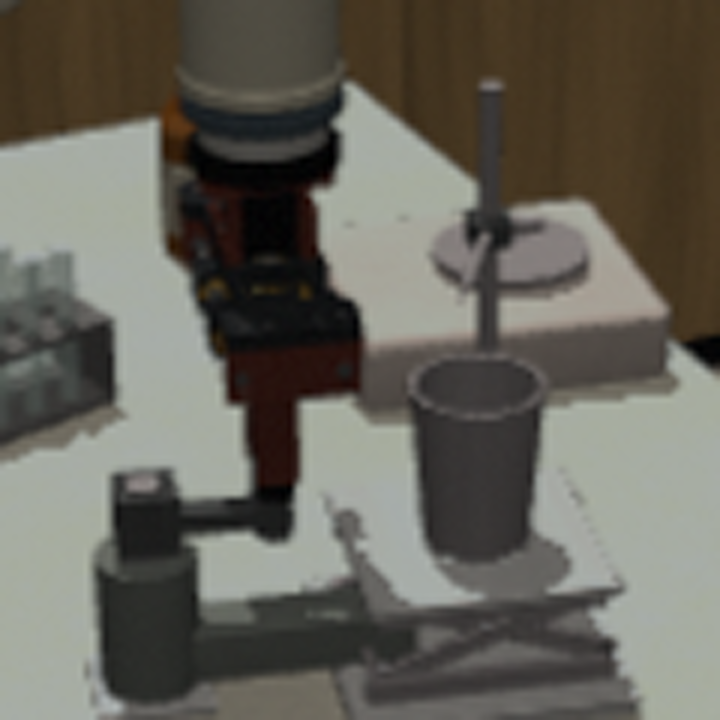

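Grip held (22.3 mm). Now computing arcs about the shaft axis.

Run:
```python
import numpy as np
for t0 in(-14.5,-134.5,-254.5):
    print(t0,[[round(float(6.6*(f(np.radians(t0-15*k))-f(np.radians(t0)))),1) for f in(np.cos,np.sin)] for k in range(1,9)])
```

```text
-14.5 [[-0.6, -1.6], [-1.7, -3.0], [-3.0, -4.0], [-4.6, -4.7], [-6.3, -4.9], [-8.0, -4.7], [-9.6, -4.1], [-11.0, -3.1]]
-134.5 [[-1.1, 1.4], [-1.7, 2.9], [-2.0, 4.6], [-1.8, 6.4], [-1.1, 8.0], [-0.1, 9.3], [1.3, 10.4], [2.9, 11.1]]
-254.5 [[1.7, 0.2], [3.4, 0.0], [5.0, -0.6], [6.4, -1.7], [7.5, -3.0], [8.1, -4.6], [8.4, -6.3], [8.2, -8.0]]
```

Call:
play_rows(
  motion=[
    [[-0.6,-1.6,0],[0,0,0],-1],
    [[-1.7,-3.0,0],[0,0,0],-1],
    [[-3.0,-4.0,0],[0,0,0],-1],
    [[-4.6,-4.7,0],[0,0,0],-1],
    [[-4.6,-4.7,0],[0,0,0],-1],
  ],
)

```text
time: 9.4
tool_pos: [0.5156, 0.0633, 0.1267]
eef_rot: [0.992, -0.129, 0.001, -0.001]
wrist_force: [-0.1, 1.6, 3.7]
grip_width: 0.0226
```

Run:
```python
from h import *
s=read_state();print(s['time'],s['tool_pos'],s['wrist_force'],s['grip_width'])
snap('side','s8');crop('s8',265,100,120,120,6,'s8c')
```

```text
9.4 [0.51558468 0.0633439  0.12669493] [-0.09320297  1.63927856  3.65492726] 0.02257398262711827
```

View pics/s8c.png

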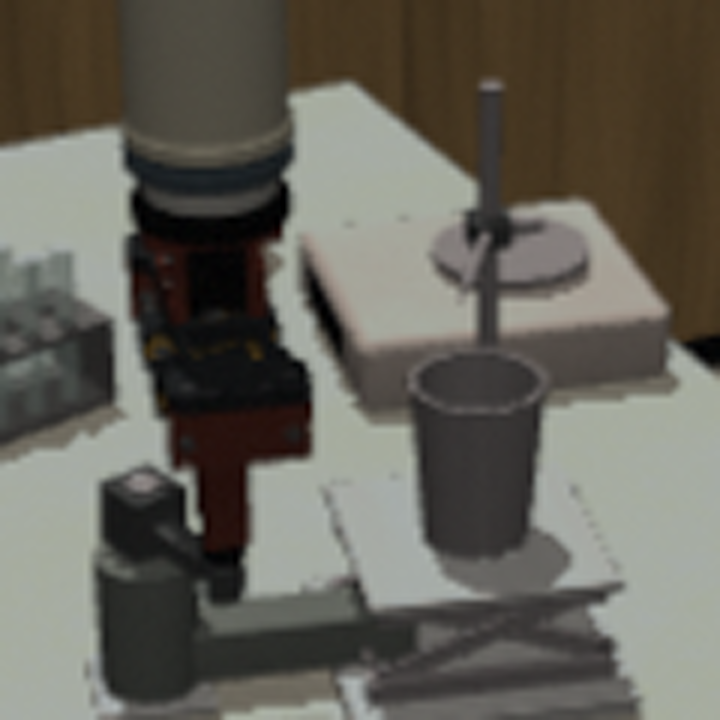

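Crank followed round 60°, still right down, forces small. Next 120°.

Call:
play_rows(
  motion=[
    [[-1.7,-0.2,0],[0,0,0],-1],
    [[-3.4,0,0],[0,0,0],-1],
    [[-5.0,0.6,0],[0,0,0],-1],
    [[-6.4,1.6,0],[0,0,0],-1],
    [[-7.5,3.0,0],[0,0,0],-1],
    [[-8.1,4.5,0],[0,0,0],-1],
    [[-8.4,6.2,0],[0,0,0],-1],
    [[-8.2,8.0,0],[0,0,0],-1],
  ],
)

```text
time: 10.12
tool_pos: [0.4324, 0.1437, 0.1265]
eef_rot: [0.992, -0.129, -0.002, 0.001]
wrist_force: [-6.2, -1.5, 8.3]
grip_width: 0.0227
```

Run:
```python
from h import *
s=read_state();print(s['time'],s['tool_pos'],s['wrist_force'],s['grip_width'])
snap('side','s9');crop('s9',245,100,120,120,6,'s9c')
```

```text
10.1167 [0.43242527 0.14365193 0.1265307 ] [-6.24758492 -1.46895413  8.30371008] 0.02269004160098788
```

View pics/s9c.png

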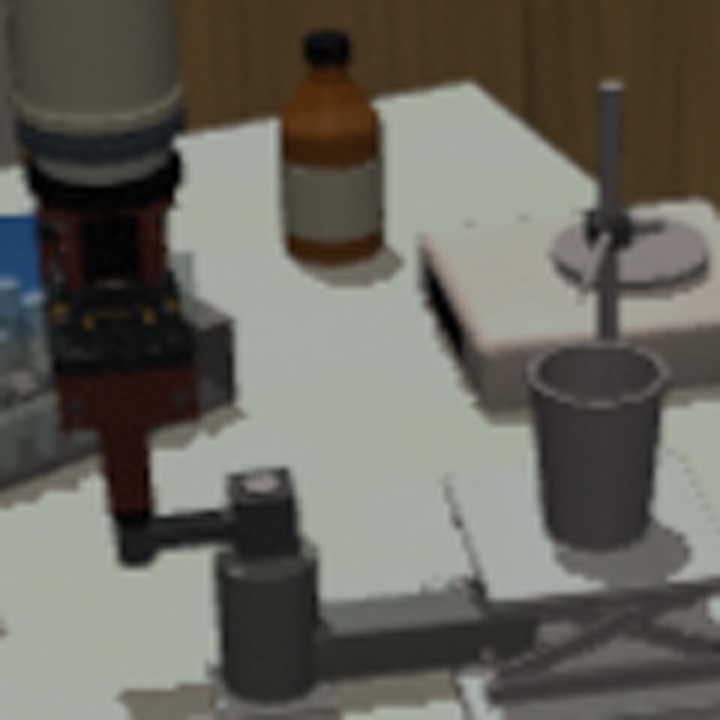

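Half a turn done cleanly; beaker rising. Continuing 120°, then on.

Call:
play_rows(
  motion=[
    [[0.7,1.6,0],[0,0,0],-1],
    [[1.7,2.9,0],[0,0,0],-1],
    [[3.1,4.0,0],[0,0,0],-1],
    [[4.7,4.7,0],[0,0,0],-1],
    [[6.4,4.9,0],[0,0,0],-1],
    [[8.1,4.7,0],[0,0,0],-1],
    [[9.7,4.1,0],[0,0,0],-1],
    [[11.0,3.0,0],[0,0,0],-1],
  ],
)

```text
time: 10.83
tool_pos: [0.5455, 0.174, 0.1258]
eef_rot: [0.992, -0.128, -0.0, 0.001]
wrist_force: [-4.1, -0.5, 6.8]
grip_width: 0.0226
```

Run:
```python
from h import *
s=read_state();print(s['time'],s['tool_pos'],s['wrist_force'],s['grip_width'])
snap('side','s10');crop('s10',245,100,120,120,6,'s10c')
```

```text
10.8333 [0.54549727 0.17395068 0.12578496] [-4.07041482 -0.45529564  6.77176258] 0.02264422944533658
```

View pics/s10c.png

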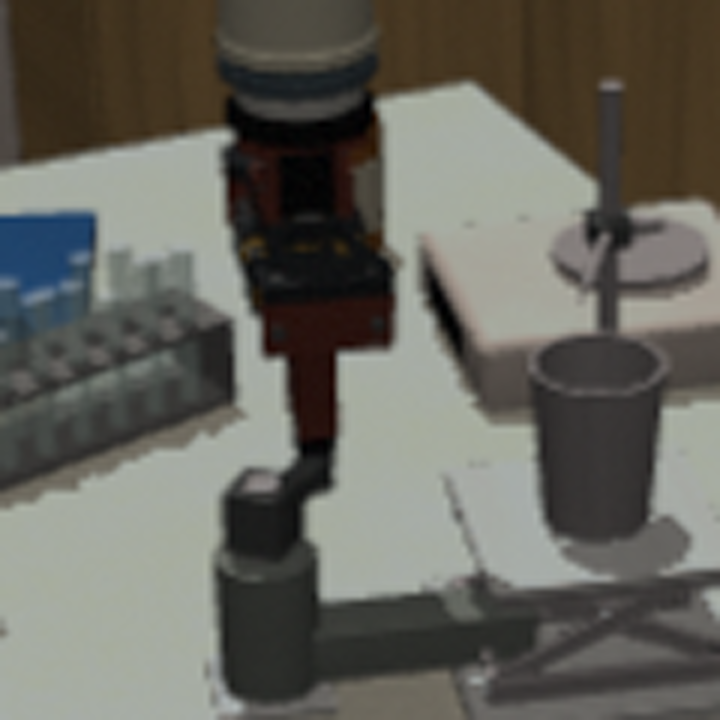

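Call:
play_rows(
  motion=[
    [[1.1,-1.3,0],[0,0,0],-1],
    [[1.7,-2.9,0],[0,0,0],-1],
    [[2.0,-4.6,0],[0,0,0],-1],
    [[1.7,-6.3,0],[0,0,0],-1],
    [[1.1,-7.9,0],[0,0,0],-1],
    [[0,-9.3,0],[0,0,0],-1],
    [[-1.3,-10.3,0],[0,0,0],-1],
    [[-2.9,-11.0,0],[0,0,0],-1],
  ],
)

```text
time: 11.55
tool_pos: [0.5167, 0.0634, 0.1259]
eef_rot: [0.992, -0.129, 0.001, -0.001]
wrist_force: [0.9, 6.0, 4.0]
grip_width: 0.0227
```

Run:
```python
from h import *
s=read_state();print(s['time'],s['tool_pos'],s['wrist_force'],s['grip_width'])
snap('side','s11');snap('top','t11');crop('s11',265,100,120,120,6,'s11c')
t=load('t11');s=load('s11')
def zz(c,u,v,r=1): return np.median([px2w(c,a,b)[2] for a in range(u-r,u+r+1) for b in range(v-r,v+r+1)])
ov('s11',330,125,40,60,10,[],'r_s');ov('t11',240,125,70,55,10,[],'r_t')
for v in range(150,172): print(v,[int(round(1000*px2w(s,u,v)[2])) for u in range(331,358,1)])
```

```text
11.55 [0.51673798 0.06337806 0.12586494] [0.9448516  5.9876762  3.97560379] 0.022670024772729013
150 [53, 51, 50, 49, 55, 53, 51, 53, 51, 53, 187, 50, 49, 144, 148, 143, 141, 48, 50, 48, 52, 54, 51, 53, 52, 53, 52]
151 [49, 54, 51, 50, 48, 50, 51, 56, 888, 49, 48, 52, 49, 142, 140, 141, 140, 53, 53, 50, 51, 51, 53, 51, 51, 49, 46]
152 [49, 44, 51, 47, 52, 51, 47, 48, 49, 55, 51, 51, 53, 135, 137, 140, 139, 50, 52, 49, 50, 53, 52, 53, 51, 51, 52]
153 [50, 54, 50, 51, 53, 53, 48, 54, 50, 50, 52, 49, 49, 134, 135, 131, 136, 52, 51, 49, 50, 50, 55, 55, 50, 51, 49]
154 [53, 51, 45, 52, 52, 50, 50, 53, 54, 181, 184, 180, 184, 184, 183, 181, 183, 182, 49, 50, 51, 47, 45, 44, 49, 47, 48]
155 [55, 53, 49, 52, 52, 183, 183, 181, 178, 181, 179, 182, 181, 180, 179, 183, 181, 182, 182, 182, 184, 50, 45, 46, 45, 45, 41]
156 [50, 46, 49, 52, 183, 182, 180, 177, 178, 179, 179, 178, 174, 179, 175, 176, 178, 179, 179, 178, 181, 180, 183, 40, 38, 43, 44]
157 [48, 45, 49, 184, 179, 178, 177, 173, 173, 172, 173, 173, 173, 171, 175, 175, 175, 174, 177, 176, 175, 180, 184, 185, 42, 40, 36]
158 [47, 42, 185
[... 1144 characters left out ...]
, 174, 172, 174, 172, 171, 169, 166, 164, 7, 2, -1]
167 [7, 9, 153, 166, 164, 168, 169, 170, 170, 170, 170, 172, 172, 171, 170, 171, 174, 170, 173, 172, 169, 167, 166, 160, 2, 4, -2]
168 [2, 0, 1, 161, 163, 165, 165, 165, 166, 167, 169, 170, 169, 170, 168, 168, 170, 166, 166, 167, 167, 162, 161, 159, 0, 2, -3]
169 [2, -1, -1, 154, 156, 162, 162, 160, 162, 164, 165, 163, 165, 162, 165, 167, 164, 166, 163, 160, 163, 159, 155, 154, 1, -3, 1]
170 [1, 0, 3, 151, 155, 157, 159, 157, 161, 159, 163, 159, 160, 162, 161, 159, 160, 159, 162, 158, 159, 156, 153, 148, 1, -2, 0]
171 [2, 0, 1, 146, 151, 155, 153, 156, 157, 160, 157, 155, 155, 160, 157, 155, 157, 159, 155, 156, 157, 154, 151, 144, -1, 8, 3]
```

View pics/s11c.png

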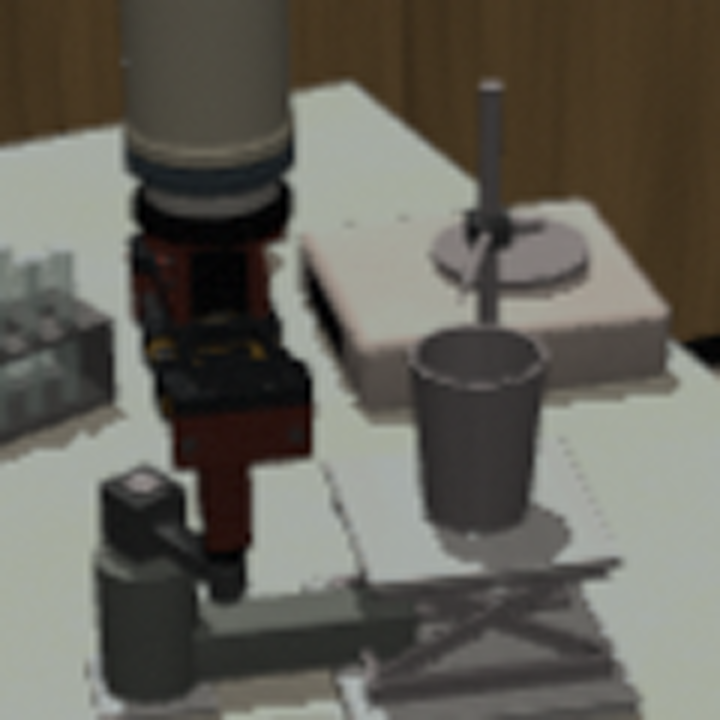

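View pics/r_t.png

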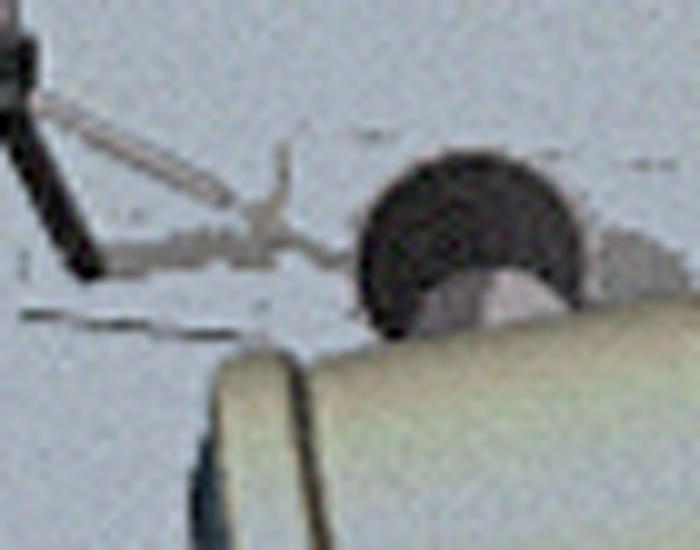

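Rim reads about 182–183 mm; pointer about 186–188 mm minus part of its thickness. Another 90° (3.75 mm).

Call:
play_rows(
  motion=[
    [[-1.7,-0.2,0],[0,0,0],-1],
    [[-3.4,0,0],[0,0,0],-1],
    [[-5.0,0.6,0],[0,0,0],-1],
    [[-6.4,1.6,0],[0,0,0],-1],
    [[-7.5,3.0,0],[0,0,0],-1],
    [[-8.1,4.5,0],[0,0,0],-1],
    [[-8.1,4.5,0],[0,0,0],-1],
    [[-8.1,4.5,0],[0,0,0],-1],
  ],
)

```text
time: 12.32
tool_pos: [0.434, 0.1091, 0.1259]
eef_rot: [0.992, -0.128, -0.001, 0.001]
wrist_force: [-7.0, -1.6, 7.7]
grip_width: 0.0229
```

Run:
```python
from h import *
s=read_state();print(s['time'],s['tool_pos'],s['wrist_force'],s['grip_width'])
snap('side','s12');snap('top','t12');crop('s12',245,100,120,120,6,'s12c')
t=load('t12');s=load('s12');ov('t12',240,125,70,55,10,[],'r_t')
for c,u,v in((s,345,148),(s,342,140)):pass
def zs(c,pts): z=[px2w(c,u,v)[2]*1000 for u,v in pts]; print(len(z),np.mean(z).round(1),np.std(z).round(1),np.round(z))
print('ptr side');zs(s,[(343,142),(344,142),(343,143),(344,143),(343,144),(342,145),(343,145),(342,146),(343,146),(342,147),(343,147),(342,148),(341,149),(341,150)])
print('ptr top');zs(t,[(243,134),(244,135),(247,136),(249,137),(250,138),(252,139),(254,140),(256,141),(257,142),(258,142),(259,143),(260,143),(261,144),(262,145),(263,145),(265,146),(267,147)])
# rim: top band pixels in side
P=[px2w(s,u,v) for u in range(331,358) for v in range(146,172)];P=np.array(P)
for tag,c,(ua,ub,va,vb) in(('side',s,(330,358,146,170)),('top',t,(274,302,138,172))):
    Q=np.array([px2w(c,u,v) for u in range(ua,ub) for v in range(va,vb)])
    r=np.hypot(Q[:,0]-.664,Q[:,1]-.081)
    m=(r>.029)&(r<.043)&(Q[:,2]>.17)&(Q[:,2]<.2); z=np.sort(Q[m,2])*1000
    print(tag,len(z),np.percentile(z,[50,70,80,90,95,99]).round(1))
for v in range(149,166): print(v,[int(round(1000*px2w(s,u,v)[2])) for u in range(331,358,1)])
print()
for v in range(138,150): print(v,[int(round(1000*px2w(t,u,v)[2])) for u in range(272,302,1)])
```

```text
12.3167 [0.43398488 0.10911703 0.12585696] [-6.95331325 -1.6445325   7.69646453] 0.02286312155839578
ptr side
14 188.4 1.5 [190. 189. 186. 186. 190. 191. 189. 191. 188. 188. 187. 188. 189. 186.]
ptr top
17 185.0 2.7 [186. 184. 186. 187. 185. 187. 184. 184. 188. 186. 184. 186. 189. 184.
 179. 179. 187.]
side 209 [180.3 183.9 185.1 186.4 187.4 188.6]
top 155 [182.3 184.1 185.6 186.6 187.2 188.9]
149 [54, 49, 48, 50, 49, 54, 52, 51, 52, 55, 189, 48, 51, 148, 149, 147, 147, 53, 52, 47, 52, 50, 49, 53, 48, 49, 48]
150 [55, 51, 50, 49, 50, 52, 51, 53, 51, 50, 186, 55, 47, 146, 146, 148, 143, 50, 50, 52, 48, 54, 48, 51, 49, 52, 48]
151 [53, 48, 54, 53, 49, 48, 53, 50, 52, 54, 53, 49, 50, 140, 143, 142, 139, 50, 48, 52, 50, 56, 51, 56, 52, 53, 49]
152 [50, 51, 52, 49, 51, 48, 52, 50, 54, 53, 51, 51, 53, 135, 136, 138, 137, 55, 53, 51, 52, 52, 51, 52, 51, 49, 46]
153 [50, 50, 52, 53, 51, 52, 51, 51, 186, 184, 189, 186, 185, 185, 186, 185, 184, 186, 55, 52, 51, 47, 54, 50, 52, 48, 52]
154 [48, 55, 52, 50, 50, 187, 187, 186, 183, 184, 182, 182, 183, 182, 184, 182, 182, 185, 184, 186, 187, 52, 4
[... 2516 characters left out ...]
, 151, 150, 149, 145, 142, 144, 138, 142, 146, 146, 150, 153, 157, 161, 173, 178, 185, 91, 94, 1411]
146 [94, 94, 100, 93, 184, 177, 1411, 163, 158, 154, 148, 144, 142, 140, 137, 136, 134, 134, 137, 142, 143, 144, 147, 155, 157, 171, 188, 94, 93, 98]
147 [93, 96, 92, 183, 183, 176, 169, 159, 149, 145, 141, 138, 136, 136, 131, 129, 130, 131, 130, 122, 133, 140, 143, 144, 152, 160, 185, 186, 93, 98]
148 [93, 94, 96, 186, 180, 172, 162, 153, 147, 139, 138, 132, 125, 127, 123, 118, 117, 122, 119, 122, 122, 128, 135, 141, 150, 157, 172, 179, 95, 93]
149 [92, 97, 95, 186, 177, 166, 159, 146, 141, 132, 129, 129, 118, 121, 112, 122, 114, 113, 116, 113, 118, 117, 126, 133, 141, 151, 165, 181, 91, 91]
```

View pics/s12c.png

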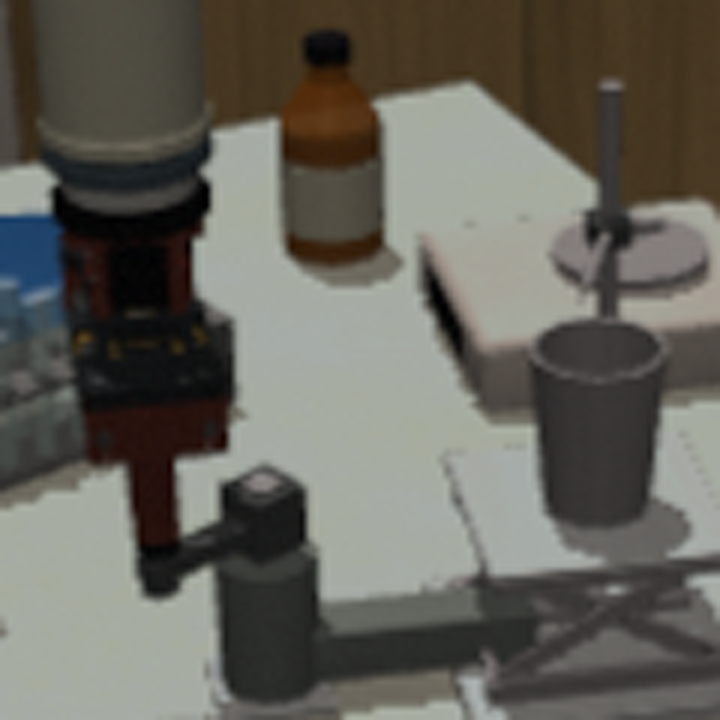

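View pics/r_t.png

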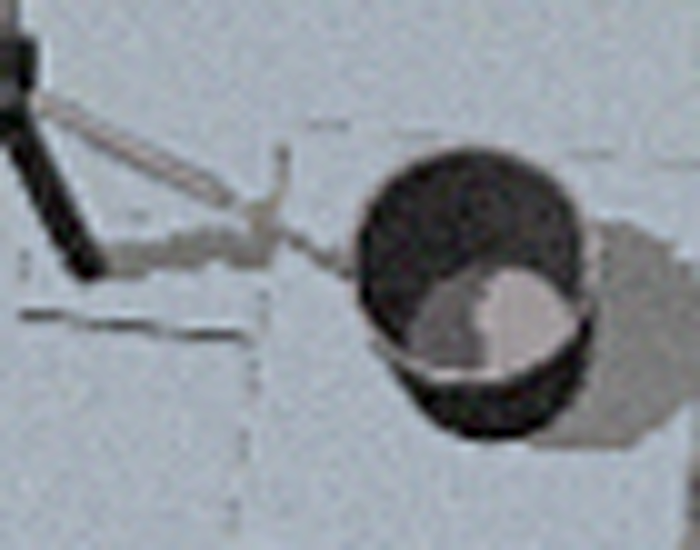

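Rim and pointer match to about 1 mm in both cameras (side 187 vs 188, top 185 vs 185–186). Releasing and lifting straight up.

Call:
play_rows(
  motion=[
    [[0,0,0],[0,0,0],-0.7],
    [[0,0,0],[0,0,0],-0.3],
    [[0,0,0],[0,0,0],0],
    [[0,0,0],[0,0,0],0],
    [[0,0,2],[0,0,0],0],
    [[0,0,4.5],[0,0,0],0],
    [[0,0,7],[0,0,0],0],
    [[0,0,9],[0,0,0],0],
  ],
)

```text
time: 13.08
tool_pos: [0.4348, 0.1085, 0.2164]
eef_rot: [0.992, -0.129, 0.0, 0.0]
wrist_force: [0.4, -0.2, 0.1]
grip_width: 0.0437
```

Call:
play_rows(
  motion=[
    [[-1,0,2],[0,0,0],0],
    [[-2,0,4],[0,0,0],0],
    [[-3,0,4],[0,0,0],0],
    [[-3,0,4],[0,0,0],0],
    [[-3,0,4],[0,0,0],0],
    [[-3,0,4],[0,0,0],0],
    [[-3,0,4],[0,0,0],0],
  ],
)

```text
time: 13.67
tool_pos: [0.4046, 0.1083, 0.2538]
eef_rot: [0.992, -0.129, -0.001, 0.0]
wrist_force: [0.2, -0.5, -0.6]
grip_width: 0.0435
```

Run:
```python
from h import *
s=read_state();print(s['time'],s['tool_pos'],s['wrist_force'],s['grip_width'])
snap('side','s13');crop('s13',245,100,120,120,6,'s13c')
c=load('s13')
Q=np.array([px2w(c,u,v) for u in range(330,358) for v in range(146,170)])
r=np.hypot(Q[:,0]-.664,Q[:,1]-.081);m=(r>.029)&(r<.043)&(Q[:,2]>.17)&(Q[:,2]<.2)
print(np.percentile(Q[m,2],[90,95]))
print('hub top',np.median([px2w(c,u,v)[2] for u in range(284,294) for v in range(179,183)]), px2w(c,245+262/6,100+483/6))
```

```text
13.6667 [0.404552   0.10834726 0.25378643] [ 0.24012239 -0.5197206  -0.58787053] 0.04352254699545041
[0.18650764 0.1872428 ]
hub top 0.12608877621873604 [0.50086193 0.12486805 0.12609952]
```

View pics/s13c.png

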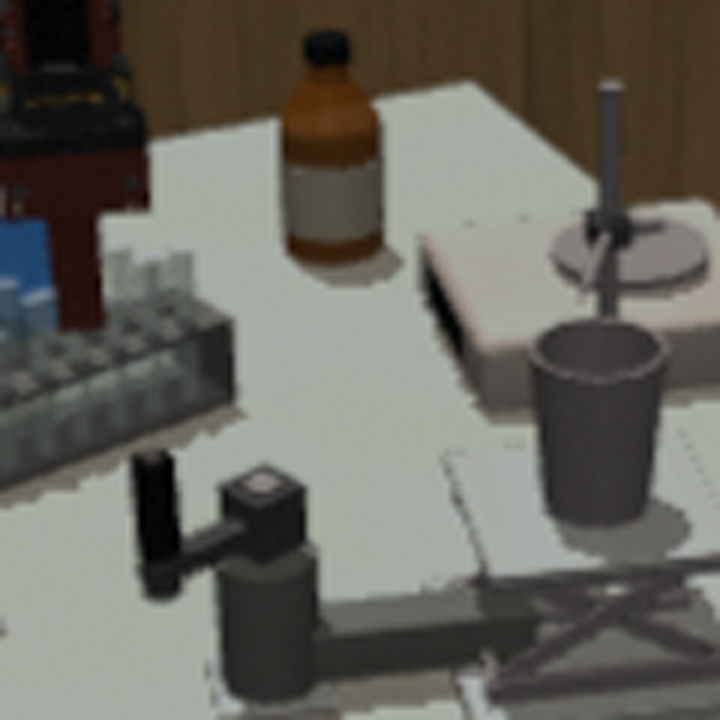

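The crank stays seated on the shaft, with the hub at crop (262,505). The rim reads unchanged, the beaker is upright and the gripper is clear. Handing in.

```bash
python3 -c "
from rig import *
print(close_job())"
```

```text
the job is handed in; nothing more can be done
None
```

I fitted the crank onto the drive shaft and wound the jack up about 1.4 turns clockwise by its grip. Then I let go, lifted the gripper clear and handed the job in at about 14 s. No verdict is reported.

**Rim and pointer:** In the last checks the rim read about 186.5–187 mm in the side camera and 185 mm in the top one. The pointer's visible surface read about 188 mm and 185–186 mm. That leaves about 1–2 mm between them, against the 4 mm allowed, though single depth readings scatter by 1.5–3 mm.

**Crank and beaker:** After release the crank stayed right down, with the shaft's tip level in the hub at about 126 mm. The beaker stood upright on the plate, and wrist force was near zero.

**Disagreements:** The two cameras differed by 3–5 mm in absolute horizontal position, so I aligned the fit on relative offsets within each view. My first grasp of the crank was about 4 mm too high, so I reopened and gripped it lower before lifting. No check failed, but I did not re-measure the bystanders or the pointer's sideways position at the end.

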